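# Pack the last levelling wedge and swing the box cover shut

### The arm

A 7-joint arm with a two-finger parallel gripper is mounted at the origin on a cart in front of the work surface, level with it; the furniture and walls round the work are solid. World frame = base frame: x ahead of the robot, y to its left, z up, the work surface at z = 0. Lengths are in m, angles in rad, forces in N, time in s.
With the tool pointing down it reaches from about 0.4 to 0.9 m from the base axis. Payload 5.5 kg.
Tool frame: the origin (TCP) lies midway between the tips of the shut fingers; the grasp point (between the pads) lies 19 mm behind it (manip.grip_depth is the distance from the TCP to the grasp point, in m); z points along the fingers, y is the line along which they close (so a half turn about z gives the same grasp; the last joint's range is limited). The gripper opens to 92 mm and grips with 3 to 60 N. Pads are 19 mm wide; open, the fingers measure 130 mm over their backs; the gripper's body (75 mm by 190 mm) begins 47 mm behind the grasp point.
Start: joints at [-1.076, 0.501, -0.427, 1.55, 0.221, 1.138, -0.21], TCP at [0.149, 0.633, 0.227] pointing down, gripper open.
Joint ranges: [-2.88, 2.88], [-0.31, 2.03], [-1.54, 1.56], [0.2, 2.42], [-1.41, 4.55], [0.19, 2.02], [-2.57, 2.57]. Speed limits (rad/s): [2.57, 2.57, 3.14, 3.14, 3.14, 3.14, 3.14].

### API

Orientations are given as a unit quaternion [x, y, z, w].
In Python, from bench import manip, effector, viewer gives the robot as it stands. Calls block until the motion is done:
- manip.move_pose(position, orientation): joint-space move of the TCP to a pose.
- manip.servo_line(position, ori=None, vel=0.15): straight line of the TCP; ori=None keeps the orientation; vel is the mean speed in m/s.
- manip.movej(angles): joint-space move.
- effector.open_jaws() and effector.close(f_grip=None): open the fingers fully, or close them until they stop; f_grip is the grip in N (None keeps the last).
- manip.sleep(seconds).
- manip.solve_ik(position, orientation): joint angles nearest the present ones, or None.
- viewer.get_image(name): name is "scene" or "top"; returns the picture (420x560x3 uint8, red, green, blue); there is no depth.
- viewer.get_calibration(name): a dict with "vfov" (degrees; the focal length in pixels is half the picture's height over the tangent of half this angle, whatever the lens; pixels are square), "cx", "cy" (the principal point, pixels), "eye" and "attitude" of the camera in the world. Camera axes: x right, y down, z forward; pixel columns grow to the right and rows downward; lengths in m; the calibration is good to about 2 mm. A picture is of the moment at which its call begins. get_calibration takes no time and is no camera call.
A pose or a line that the arm cannot do raises manip.PlanningError and nothing moves.
- manip.hand_in(): hands the job in; it is judged then, once.
Readings, each from a call of its own:
- manip.current_clock(): time.
- manip.current_q(): joint angles.
- manip.current_joint_velocities(): joint speeds.
- manip.current_tau(): joint torques, N m.
- manip.current_tool_pos(): TCP position.
- manip.current_tcp_rot(): TCP orientation.
- manip.current_force(): force on the tool from outside, world axes, zero at the start.
- manip.current_wrist_torque(): the same for the moment, N m.
- manip.current_finger_gap(): finger opening in m.
- manip.current_gripper_force(): force on a finger pad.
Only numpy, scipy, OpenCV 4.12 (cv2) and the standard library are available. Lean on these libraries where they do the work, as an engineer would, in place of code of your own. Each camera call takes 0.05 s, during which the arm holds its last target. There are 200 camera calls.

### The job

The washer stands level, so put the spare levelling wedges away: push the cover of the sloping wooden box round on its corner pin until it is right out of the way, lay the loose orange wedge flat in the gap between the others, head to tail with its neighbours, and push the cover back until it is fully shut against its stop. Leave the wedges already in the box in their places and do not disturb the other things.

Things in the scene. Friction and masses are not known exactly. Their poses are not given: they have to be found in the camera images.
- stand: Fixed light-wood stand on the washer that carries the box: 146 mm up the slope, 180 mm across, 60 mm deep, walls 10 mm, sloping 26 degrees with its low edge to the robot. Origin: on the washer top midway between the feet; z up, x horizontal and uphill (roughly away from the robot), y left. The middle of the box's underside is 46 mm above it.
- cover (a joint): Turn of the box's plywood cover about its corner pin, rad: 0 = fully shut (flush on the box, against the stop block at the back), positive = swung open, clockwise seen from above, free end going left; end stop 1.65. The pin is stiff (0.2 N m): the cover stays where it is left; a push of 1 to 2 N near its free corner turns it. It starts ajar.
- pivot (a point): Centre of the brass pivot screw at the far left corner of the box, at the level of the cover's flat upper face (67.5 mm above the box's underside). Axes those of the box: x up the slope, y left across the box, z square to the sloping cover. The screw head stands 3 mm higher.
- cover_corner (a point): Top outer corner of the cover's raised lip, diagonal to the pin: in the cover's axes (those of pivot when shut) -137 mm x, -171 mm y, +12 mm z from the pivot. The cover is a 6 mm plate, 146 (x) by 180 mm (y). The lip, 12 mm high and 9 mm wide, runs along the two edges that meet here (near and right edge when shut); push on its outer faces.
- gap (a point): Centre of the empty place in the box, on the inner floor (6 mm above the box's underside, 54 mm below the top of the walls), between the second and third kept wedges; axes those of the box as for pivot. A wedge lying here properly has its own axes parallel to these. The gap is about 2.5 mm wider than the wedge on each side and 3 mm longer at each end.
- gap_thick (a point): Middle of the thick (uphill) end of the empty place, on the inner floor: where wedge_thick must come.
- wedge: Loose orange wedge lying on its side on the dark slab, 120 mm long, 0.08 to 0.17 kg; from above it tapers from 52 to 24 mm; 30 mm high plus a pull tab on top, 46 (x) by 12 mm (y), 20 high: top at 50 mm. Origin: underside, below the tab's middle; x to the thick end, y to the straight side (black strip, 19 mm off), z up; ribbed ramp on the -y side. Grasp the tab across y.
- wedge_thick (a point): Middle of the loose wedge's thick end, at its underside: 60 mm along x and -7 mm along y from its origin.
- kept_wedge_1: One of three orange wedges already lying in the box, same shape and frame as wedge. Loose; must stay in its place (within 12 mm). At the left wall, thick end uphill.
- kept_wedge_2: One of three orange wedges already lying in the box, same shape and frame as wedge. Loose; must stay in its place (within 12 mm). Second from the left, thick end downhill; the gap is to its right.
- kept_wedge_3: One of three orange wedges already lying in the box, same shape and frame as wedge. Loose; must stay in its place (within 12 mm). At the right wall, thick end downhill; the gap is to its left. The tabs of the two neighbours stand about 40 mm to either side of the gap's middle.
- tape_measure: Yellow tape measure standing, 77 x 35 x 56 mm, origin under its middle. Loose bystander on the dark slab; must not be moved more than 3 cm.
- screwdriver: Red screwdriver lying, about 180 mm long, origin under its middle. Loose bystander on the dark slab; must not be moved more than 3 cm.
- masking_tape: Roll of cream masking tape lying flat, 98 mm across, 25 mm high, origin under its middle. Loose bystander on the dark slab; must not be moved more than 3 cm.

How it is judged:
By the outcome, as a careful person would: the job done as asked, in the order asked, and still so for the second after the job is handed in, with the robot touching nothing.
It also fails if it takes over 67 s, if anything falls off the work surface, if the arm or the gripper's body presses on something with over 40 N, if the wrist force passes 120 N, or if a joint passes its speed limit or range.

## Working session

There is one attempt and no reset: what is moved stays moved. The work goes in short steps, each a Python script; the robot and the scene stay as the last script left them, time stands still between calls to the robot, and variables do not carry over. Pictures are saved under pics/ and viewed, at most 12 in all, crops included, and the job is handed in when it is done.

```bash
ls; mkdir -p pics; python3 - <<'E'
from bench import manip, effector, viewer
import cv2
for n in ("scene","top"):
    im=viewer.get_image(n); cv2.imwrite(f"pics/{n}0.png",im[:,:,::-1]); print(n,viewer.get_calibration(n))
print(manip.current_tool_pos(),manip.current_tcp_rot(),manip.current_clock(),manip.grip_depth)
E
```

```text
pics
scene {'vfov': 49.33475211710173, 'cx': 279.75359967043494, 'cy': 206.76828343394067, 'eye': array([-0.10311432, -0.84318681,  0.6368336 ]), 'attitude': array([ 0.79390698, -0.3420587 ,  0.20513938, -0.45893942])}
top {'vfov': 46.47795062047625, 'cx': 278.2966265462189, 'cy': 209.91734548547757, 'eye': array([ 0.4487252 , -0.21328783,  1.29694832]), 'attitude': array([-0.69630375,  0.71508382, -0.04380473,  0.04355883])}
[0.14925321 0.63200567 0.22580086] [ 1.15626303e-01  9.93292411e-01 -8.54511001e-04 -1.16706202e-04] 0.1 0.0188
```

View pics/scene0.png

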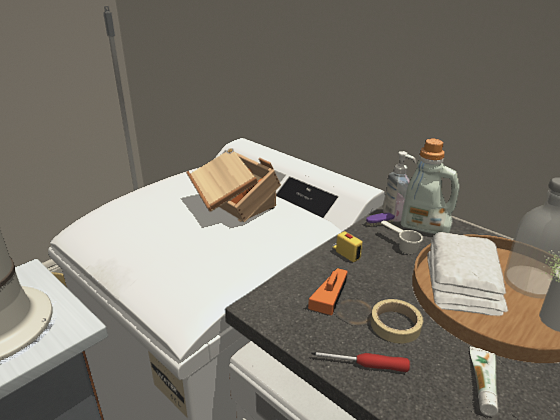

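View pics/top0.png

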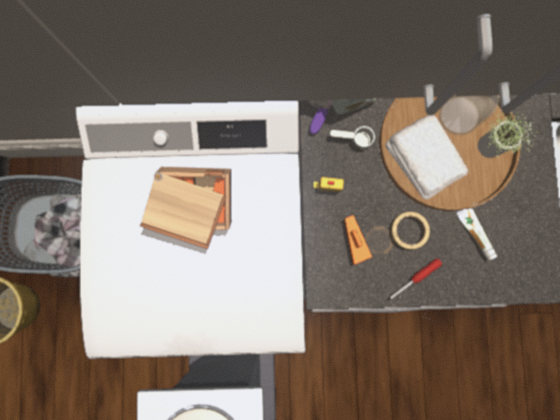

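The pictures show the box with its cover ajar at about (190,205) in top and (235,185) in scene. The orange wedge is at (357,240) in top and (328,290) in scene. I'll zoom in on both.

```bash
python3 - <<'E'
import cv2, numpy as np
t=cv2.imread("pics/top0.png"); s=cv2.imread("pics/scene0.png")
def c(im,x,y,w,h,k): return cv2.resize(im[y:y+h,x:x+w],(w*k,h*k),interpolation=cv2.INTER_CUBIC)
a=c(t,135,155,105,100,4); b=c(s,180,140,105,90,4)
d=c(t,335,205,50,65,4); e=c(s,300,260,60,60,4)
o=np.zeros((600,800,3),np.uint8)
a=c(t,135,160,100,95,4)
b=c(s,184,140,100,95,4)
o[:380,:400]=a;o[:380,400:]=b
d=c(t,335,210,50,55,4);e=c(s,300,262,60,55,4)
o[380:,:200]=d;o[380:,400:640]=e
cv2.imwrite("pics/crop1.png",o)
E
```

```text
(no output)
```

View pics/crop1.png

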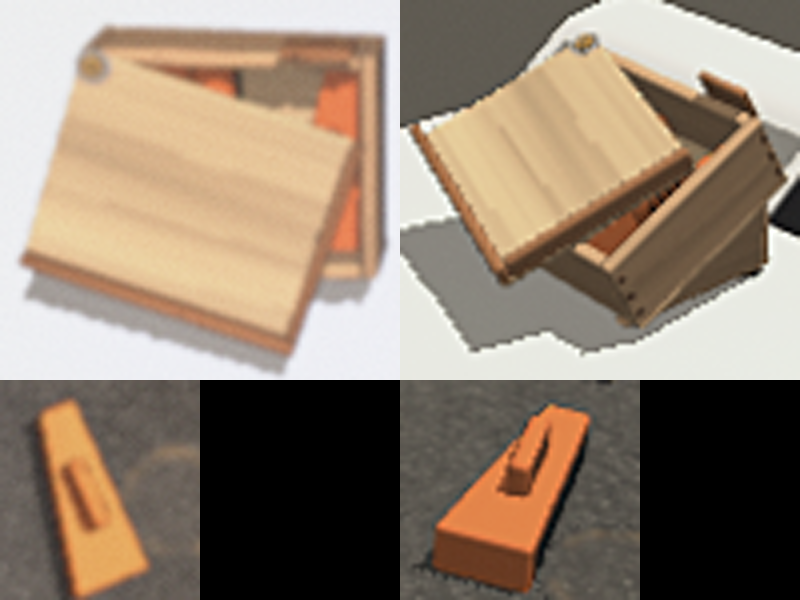

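The crop shows four features, given here in full-picture pixels:

| Feature | top | scene |
|---|---|---|
| Brass pivot | (158,176.5) | (230.2,150.7) |
| Lip corner | (207.8,247.5) | (209.7,209.3) |
| Near-right box corner | (229.5,228.7) | (237,207) |
| Wedge thick end, upper corners | (353.8,264.3), (372,256.8) | (309.3,299), (333.3,305) |

The wedge's thick end is towards the robot.

```bash
cat > h.py <<'E'
import numpy as np, cv2
from scipy.spatial.transform import Rotation as R
from bench import manip, effector, viewer
def cam(n):
    c=viewer.get_calibration(n); f=210/np.tan(np.radians(c["vfov"])/2)
    return np.array([[f,0,c["cx"]],[0,f,c["cy"]],[0,0,1]]), R.from_quat(c["attitude"]), np.array(c["eye"])
CAM={n:cam(n) for n in("top","scene")}
def ray(n,px):
    K,r,e=CAM[n]; d=r.apply(np.linalg.inv(K)@[px[0],px[1],1]); return e,d/np.linalg.norm(d)
def tri(pt,ps):
    (a,u),(b,v)=ray("top",pt),ray("scene",ps)
    s,t=np.linalg.lstsq(np.c_[u,-v],b-a,rcond=None)[0]
    return (a+s*u+b+t*v)/2, np.linalg.norm(a+s*u-b-t*v)
def plane(n,px,z):
    e,d=ray(n,px); return e+d*(z-e[2])/d[2]
def proj(n,X):
    K,r,e=CAM[n]; p=K@r.inv().apply(np.asarray(X)-e); return p[:2]/p[2]
E
python3 - <<'E'
from h import *
P={"pivot":((158,176.5),(230.2,150.7)),"lip":((207.75,247.5),(209.7,209.3)),"nr":((229.5,228.7),(237,207)),"fr":((229.5,172),(274,169.3)),
"wkl":((353.75,264.25),(309.3,299)),"wkr":((372,256.75),(333.3,305)),"wnl":((345,218.75),(337,268.2)),"wnr":((353.25,215),(347.5,271.2))}
for k,(a,b) in P.items():
    x,g=tri(a,b); print(k,x.round(4),round(g,4))
E
```

```text
pivot [0.6824 0.0725 0.1348] 0.0006
lip [ 0.5124 -0.0354  0.0577] 0.0019
nr [ 0.5567 -0.0913  0.0685] 0.0007
fr [ 0.6873 -0.0978  0.1313] 0.0057
wkl [ 0.4606 -0.4082  0.0202] 0.0012
wkr [ 0.4782 -0.4557  0.0223] 0.0002
wnl [ 0.579  -0.3897  0.0228] 0.0003
wnr [ 0.5883 -0.4118  0.0213] 0.0008
```

```bash
cat >> h.py <<'E'
def Rbox(psi): return R.from_euler("z",psi)*R.from_euler("y",-np.radians(26))
def tool(Rf, along):  # tool z = -frame z, tool y = given axis in frame
    z=np.array([0,0,-1.]); y=np.array(along,float); return (Rf*R.from_matrix(np.c_[np.cross(y,z),y,z])).as_quat()
E
python3 - <<'E'
from h import *
from scipy.optimize import least_squares
obs=[("pivot","top",(158,176.5)),("pivot","scene",(230.2,150.7)),("lip","top",(207.75,247.5)),("lip","scene",(209.7,209.3)),
("nr","top",(229.5,228.7)),("nr","scene",(237,207)),("fr","scene",(274,169.3)),("fr","top",(229.5,172))]
def res(p,v=0):
    Rb=Rbox(p[3]);P=p[:3]
    X=dict(pivot=P+Rb.apply([0,0,.003]),nr=P+Rb.apply([-.137,-.171,-.0075]),fr=P+Rb.apply([.009,-.171,-.0075]),
      lip=P+(Rb*R.from_euler("z",-p[4])).apply([-.137,-.171,.012]))
    return np.r_[np.concatenate([proj(n,X[k])-px for k,n,px in obs]), (P[2]-.1347)*500]
s=least_squares(res,[.682,.072,.132,-.04,.43],loss="soft_l1"); print(s.x.round(4),res(s.x).round(1))
np.save("box.npy",s.x)
P=s.x[:3];Rb=Rbox(s.x[3])
for sg in(1,-1):
  for th in(s.x[4],1.0,1.62):
    Rc=Rb*R.from_euler("z",-th)
    q=manip.solve_ik(P+Rc.apply([-.105,-.193,-.001]),tool(Rc,[sg,0,0])); print(sg,th,None if q is None else np.round(q,2))
for yaw in(201.7,21.7):
    print(yaw,manip.solve_ik([.5265,-.4164,.031],tool(R.from_euler("z",yaw,degrees=True),[0,1,0])))
E
```

```text
[ 0.685   0.0734  0.1334 -0.0489  0.3124] [-0.4 -0.7 -0.  -0.7  1.2  0.7 -0.5 -1.3  0.   0.1  0.3  0.6  1.3  0.1
 -0.7  0.6 -0.6]
1 0.31241897243905226 [ 0.66  0.45 -0.64  2.32  1.64  0.23 -1.82]
1 1.0 None
1 1.62 [-1.31  0.64  0.88  2.28 -1.39  0.2  -0.94]
-1 0.31241897243905226 [ 0.66  0.45 -0.64  2.32  1.64  0.23  1.32]
-1 1.0 None
-1 1.62 [-0.71  0.45  0.16  2.27  1.27  0.2  -0.34]
201.7 [ 0.24917622  0.80090988  0.55817676  1.63858425 -0.52720762  0.85692602
 -0.16870679]
21.7 [ 0.64792176  0.72520843 -0.02679181  1.62281941  0.02492034  0.79389824
  2.55992971]
```

```bash
cat >> h.py <<'E'
BOX=np.load("box.npy"); P=BOX[:3]; Rb=Rbox(BOX[3])
QD=tool(R.from_euler("z",BOX[3]),[0,1,0]); QD2=tool(R.from_euler("z",BOX[3]),[0,-1,0])
def push_pt(th,loc,nrm,clear=0.,depth=.010):
    """TCP (tool down, fingers shut, 38 along y x 19 mm) touching the lip's outer top edge at cover point loc, outward normal nrm"""
    Rc=Rb*R.from_euler("z",-th); c=P+Rc.apply(loc); n=Rc.apply(nrm); n[2]=0; n/=np.linalg.norm(n)
    m=R.from_euler("z",-BOX[3]).apply(n)
    return c+n*(.0095*abs(m[0])+.019*abs(m[1])+clear)-[0,0,depth]
OPEN=([-.11,-.171,.012],[0,-1.,0]); SHUT=([-.137,-.145,.012],[-1.,0,0])
E
python3 - <<'E'
from h import *
for Q in(QD,QD2):
  for th in(.31,1,1.62): print(manip.solve_ik(push_pt(th,*OPEN),Q),push_pt(th,*OPEN).round(3))
effector.close(20)
th0=BOX[4]
p=push_pt(th0,*OPEN,clear=.02)
manip.move_pose(p+[0,0,.15],QD); print(manip.current_tool_pos(),manip.current_clock())
manip.servo_line(p)
for th in np.linspace(th0+.1,1.0,4):
    manip.servo_line(push_pt(th,*OPEN),vel=.08); print(round(th,2),np.round(manip.current_force(),1))
cv2.imwrite("pics/push.png",viewer.get_image("scene")[:,:,::-1]);print(manip.current_clock())
E
```

```text
[ 0.05889132  0.47982999  0.02412169  1.98213254 -0.01771196  0.67982595
  1.61592097] [ 0.526 -0.068  0.065]
[-0.05615693  0.46583176 -0.17719075  2.08698212  0.14074165  0.59970331
  1.19062811] [0.481 0.073 0.045]
[-0.19995052  0.54687696 -0.26752337  1.89347239  0.20809159  0.72801396
  0.9355946 ] [0.527 0.2   0.062]
[-0.31573447  0.52632156  0.4924903   1.99486323 -0.37359007  0.70866931
 -1.21179191] [ 0.526 -0.068  0.065]
[-0.4858121   0.47960719  0.33749659  2.10146939 -0.2734312   0.60142513
 -1.57647997] [0.481 0.073 0.045]
[-0.61953476  0.54407752  0.26517586  1.90857072 -0.20833328  0.71537569
 -1.85272361] [0.527 0.2   0.062]
[ 0.5192465  -0.08581486  0.21523483] 4.3917
0.41 [-3.2 -2.5  0.1]
0.61 [-0.9 -0.2  0.1]
0.8 [-0.2  0.3  1.2]
1.0 [-1.  -0.4 -0.2]
8.2833
```

View pics/push.png

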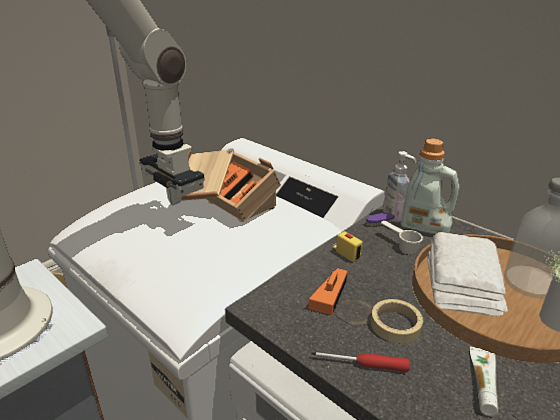

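The cover is swinging open, with the shut fingers at about (180,195) pushing its lip. I'll push on to the stop, move off towards the wedge and look again.

```bash
python3 - <<'E'
from h import *
for th in (1.2,1.4,1.55,1.6,1.63,1.66):
    manip.servo_line(push_pt(th,*OPEN),vel=.08); f=np.linalg.norm(manip.current_force()); print(th,round(f,1))
    if f>15: break
p=push_pt(th,*OPEN,clear=.02); manip.servo_line(p,vel=.1); manip.servo_line(p+[0,0,.15],vel=.25)
effector.open_jaws()
qs=tool(R.from_euler("z",201.7,degrees=True),[0,1,0])
manip.move_pose([.50,-.5,.22],qs); print(manip.current_q().round(2),manip.current_clock())
t=viewer.get_image("top")[:,:,::-1]; s=viewer.get_image("scene")[:,:,::-1]
cv2.imwrite("pics/t2.png",t);cv2.imwrite("pics/s2.png",s)
c=lambda im,x,y,w,h:cv2.resize(np.ascontiguousarray(im[y:y+h,x:x+w]),(400,600),interpolation=cv2.INTER_CUBIC)
cv2.imwrite("pics/crop2.png",np.hstack([c(t,165,155,80,120),c(s,205,130,80,120)]))
E
```

```text
1.2 0.6
1.4 0.7
1.55 0.8
1.6 0.9
1.63 4.4
1.66 9.0
[ 0.16  0.78  1.    1.43 -0.66  1.29  0.02] 16.1417
```

View pics/crop2.png

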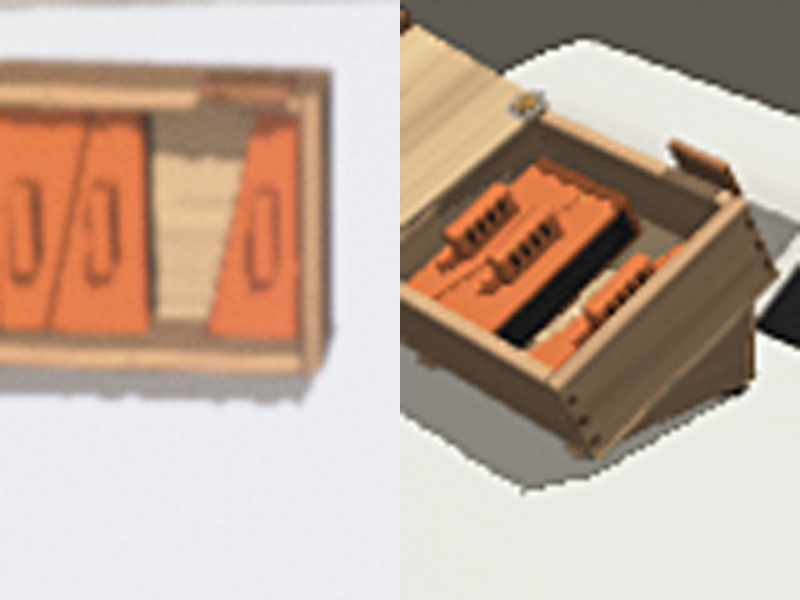

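View pics/t2.png

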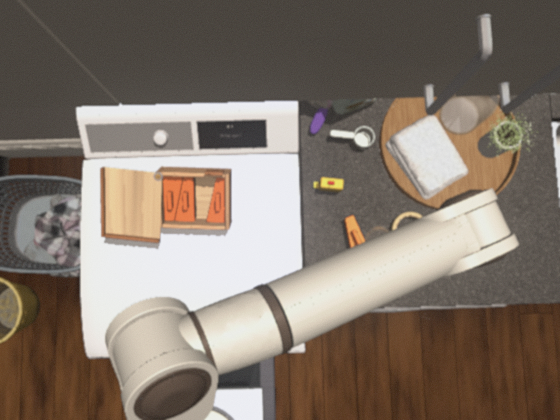

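The cover lies fully open, left of the box at about (132,205). The gap shows at about (203,200) in top, with kept wedge 2's straight side at column 195 and kept wedge 3's ramp running from (215.4,179) to (206.6,221).

```bash
python3 - <<'E'
from h import *
from scipy.optimize import least_squares
obs=[("pivot","top",(158,176.5)),("pivot","scene",(230.5,150.5)),("nr","top",(229.1,229)),("nr","scene",(236.4,207.3)),("fr","scene",(273.3,170.1))]
def res(p):
    Rb=Rbox(p[3]);P=p[:3]
    X=dict(pivot=P+Rb.apply([0,0,.003]),nr=P+Rb.apply([-.137,-.171,-.0075]),fr=P+Rb.apply([.009,-.171,-.0075]))
    return np.r_[np.concatenate([proj(n,X[k])-px for k,n,px in obs]),(P[2]-.1347)*500]
s=least_squares(res,BOX[:4]); print(s.x.round(4),res(s.x).round(1))
def onplane(n,px,h,p):
    Rb=Rbox(p[3]); nz=Rb.apply([0,0,1]); e,d=ray(n,px); o=p[:3]+nz*h
    return Rb.inv().apply(e+d*(nz@(o-e))/(nz@d)-p[:3])*1e3
for p in(BOX[:4],s.x):
  for n,o,k,pts in(("top",(165,155),5,[("k2",150,115),("k2",150,330),("k3",252,120),("k3",208,330),("k3br",298,335),("k3tr",298,118)]),("scene",(125,130),5,[("k2",641,205),("k2",505,325)])):
    for a,x,y in pts: print(n,a,onplane(n,(o[0]+x/k,o[1]+y/k),-.0315,p).round(1))
np.save("box2.npy",s.x)
# wedge corner check from mask in earlier pictures
for n,(x0,y0,w,h) in(("top",(335,205,50,65)),("scene",(300,260,60,60))):
    im=cv2.imread(f"pics/{n}0.png")[y0:y0+h,x0:x0+w]; hsv=cv2.cvtColor(im,cv2.COLOR_BGR2HSV)
    big=cv2.resize(hsv,None,fx=8,fy=8,interpolation=cv2.INTER_LINEAR)
    m=cv2.inRange(big,(3,130,80),(20,255,255)); c=max(cv2.findContours(m,0,2)[0],key=cv2.contourArea)
    a=cv2.approxPolyDP(cv2.convexHull(c),12,True)[:,0]; print(n,((a+.5)/8-.5+[x0,y0]).round(1).tolist())
E
```

```text
[ 0.684   0.0732  0.1338 -0.0589] [-0.4 -0.3 -0.6 -0.5  0.   0.8 -0.2  0.4  1.3 -0.5 -0.4]
top k2 [-13.  -84.  -31.5]
top k2 [-127.1  -80.   -31.5]
top k3 [ -14.4 -134.8  -31.5]
top k3 [-126.4 -109.8  -31.5]
top k3br [-128.  -155.9  -31.5]
top k3tr [ -12.9 -157.7  -31.5]
scene k2 [-10.5 -90.8 -31.5]
scene k2 [-111.9  -83.1  -31.5]
top k2 [-11.2 -83.9 -31.5]
top k2 [-125.2  -80.9  -31.5]
top k3 [ -12.1 -134.7  -31.5]
top k3 [-124.2 -110.7  -31.5]
top k3br [-125.3 -156.8  -31.5]
top k3tr [ -10.3 -157.6  -31.5]
scene k2 [ -9.6 -91.8 -31.5]
scene k2 [-110.9  -84.9  -31.5]
top [[351.1, 214.9], [353.9, 216.6], [371.3, 254.9], [370.8, 257.1], [355.2, 263.9], [351.9, 262.2], [344.1, 220.9], [345.9, 217.1]]
scene [[345.9, 269.9], [346.2, 274.8], [331.7, 313.9], [308.3, 308.2], [308.9, 297.6], [332.4, 271.1], [337.2, 267.9]]
```

```bash
cat >> h.py <<'E'
B2=np.load("box2.npy"); P2=B2[:3]; R2=Rbox(B2[3]); GAP=np.array([-.065,-.1012,-.0615])
def place(up,d=(0,0,0)): return P2+R2.apply(GAP+[0,0,up]+np.array(d))   # point 'up' above gap floor
E
python3 - <<'E'
from h import *
W=R.from_euler("z",201.7,degrees=True)
for y in(1,-1):
    print(y,*[None if q is None else np.round(q,2) for q in(manip.solve_ik([.5265,-.4164,.031],tool(W,[0,y,0])),manip.solve_ik(place(.051),tool(R2,[0,y,0])),manip.solve_ik(place(.13),tool(R2,[0,y,0])))])
for y in (1,-1):
  for t in(-.1745,-.35): print(manip.solve_ik(place(.13),tool(R2*R.from_euler("y",t),[0,y,0])))
print(place(.051),place(.13))
E
```

```text
1 [ 0.07  0.92  0.86  1.64 -0.82  0.97  0.03] [ 0.34  0.44 -0.43  2.13  0.96  0.26  0.61] [-0.67  0.27  0.72  2.19 -0.5   0.32  1.96]
-1 [ 1.19  0.92 -0.87  1.6   0.8   1.01  2.02] [-0.73  0.56  0.87  2.16 -1.31  0.39 -0.48] [-0.99  0.43  1.15  2.2  -0.99  0.46 -0.76]
[ 0.54852972  0.2522824  -0.64700199  2.29956273  1.55764546  0.20538887
 -0.01180371]
None
[-1.17880802  0.85874651  1.53314164  2.34395366  4.52907912  0.81659062
 -0.1812899 ]
None
[ 0.62429992 -0.02466008  0.09586865] [ 0.58972858 -0.02262274  0.16687338]
```

```bash
python3 - <<'E'
from h import *
W=tool(R.from_euler("z",201.7,degrees=True),[0,1,0]); g=np.array([.5265,-.4164,.031])
manip.move_pose(g+[0,0,.10],W); manip.servo_line(g,vel=.1); effector.close(40); manip.sleep(.2)
print(manip.current_finger_gap(),manip.current_gripper_force(),manip.current_tool_pos(),manip.current_force().round(1))
manip.servo_line(g+[0,0,.12],vel=.12); print(manip.current_finger_gap(),manip.current_force().round(1))
Q=tool(R2,[0,1,0])
manip.move_pose(place(.15),Q)
manip.servo_line(place(.088),vel=.1)
print(manip.current_finger_gap(),manip.current_tool_pos(),place(.088),manip.current_q().round(2),manip.current_clock())
t=viewer.get_image("top")[:,:,::-1]; s=viewer.get_image("scene")[:,:,::-1]
cv2.imwrite("pics/t3.png",t);cv2.imwrite("pics/s3.png",s)
c=lambda im,x,y,w,h:cv2.resize(np.ascontiguousarray(im[y:y+h,x:x+w]),(400,600),interpolation=cv2.INTER_CUBIC)
cv2.imwrite("pics/crop3.png",np.hstack([c(t,165,155,80,120),c(s,205,130,80,120)]))
E
```

```text
0.011438542113870409 39.800947308540344 [ 0.5264454  -0.41633607  0.03085143] [-0.2 -0.3 -1.1]
0.011951668572799475 [ 0.2  0.8 -1.5]
0.011435278368222807 [ 0.60815886 -0.02445966  0.12922543] [ 0.60810828 -0.02370589  0.12912403] [-0.38  0.34  0.41  2.17 -0.44  0.22  1.9 ] 22.8333
```

View pics/crop3.png

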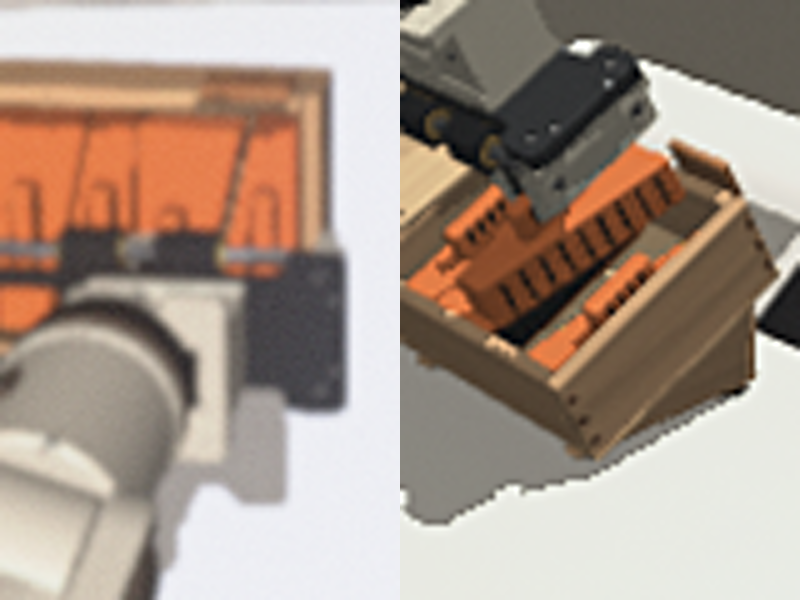

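The wedge is held over the gap, thick end uphill. In top its straight edge lies at crop column 137, and in scene its thick end top is at crop (640,147) to (680,170). I'll compare these with the expected projections.

```bash
python3 - <<'E'
from h import *
# wedge held: tip .039 above underside, use actual TCP
T=manip.current_tool_pos(); Rt=R.from_quat(manip.current_tcp_rot())
print("rot err deg",np.degrees((R.from_quat(tool(R2,[0,1,0])).inv()*Rt).as_rotvec()).round(2), (R2.inv().apply(T-place(.088))*1e3).round(1))
for nm,c in dict(tkS=(60,19,30),tkR=(60,-33,30),tkRlow=(60,-33,0),tnS=(-60,19,30),tnR=(-60,-5,30),tnRlow=(-60,-5,0)).items():
    X=T+R2.apply((np.array(c)-[0,0,39])/1e3)
    a=proj("top",X);b=proj("scene",X); print(nm,((a-[165,155])*5).round(),((b-[125,130])*5).round())
for nm,c in dict(k2up=(-.004-.003,-.079,-.0315),k2dn=(-.127,-.079,-.0315),k3up=(-.007,-.136,-.0315),k3dn=(-.127,-.108,-.0315)).items():
    X=P2+R2.apply(c); print(nm,((proj("top",X)-[165,155])*5).round(),((proj("scene",X)-[125,130])*5).round())
im=cv2.imread("pics/crop3.png"); cv2.imwrite("pics/c4.png",cv2.resize(im[100:400,400:800],(800,600),interpolation=cv2.INTER_CUBIC))
E
```

```text
rot err deg [ 0.   -0.05  0.02] [ 0.5 -0.2  0.5]
tkS [128. 129.] [604. 130.]
tkR [237. 132.] [668. 159.]
tkRlow [246. 115.] [687. 199.]
tnS [135. 363.] [447. 279.]
tnR [184. 365.] [475. 294.]
tnRlow [194. 344.] [498. 332.]
k2up [140. 107.] [629. 195.]
k2dn [146. 333.] [477. 341.]
k3up [254. 110.] [698. 228.]
k3dn [203. 335.] [511. 361.]
```

View pics/c4.png

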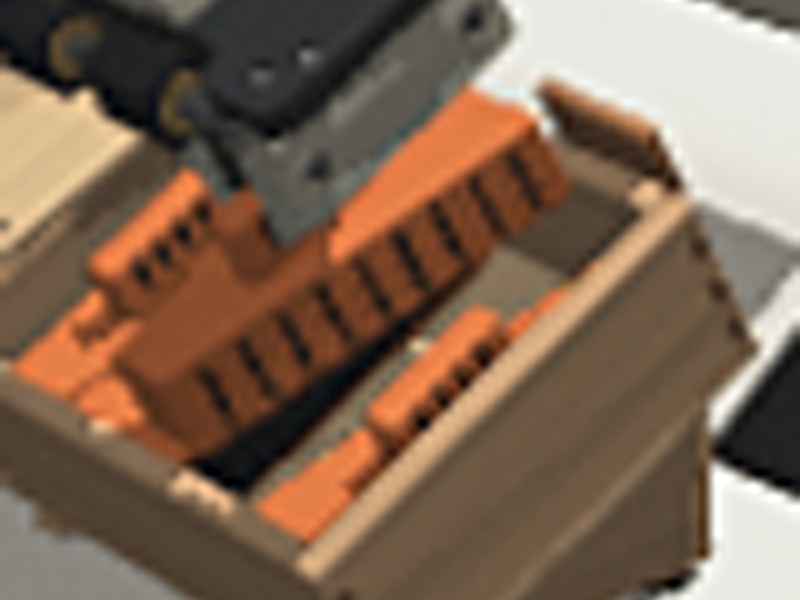

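The held wedge projects within about 1 mm of where it should be: thick corner seen at (668,160), predicted (668,159). I'll lower it, watching the force.

```bash
python3 - <<'E'
from h import *
f0=manip.current_force()
for up in (.076,.070,.066,.062,.058,.055,.0522):
    manip.servo_line(place(up,(0,-.0002,0)),vel=.05); f=R2.inv().apply(manip.current_force()-f0)
    print(up,f.round(1),(R2.inv().apply(manip.current_tool_pos()-place(up))*1e3).round(1),round(manip.current_finger_gap()*1e3,1))
    if np.linalg.norm(f)>12: break
print(manip.current_clock())
cv2.imwrite("pics/s5.png",cv2.resize(np.ascontiguousarray(viewer.get_image("scene")[155:215,205:285,::-1]),(800,600),interpolation=cv2.INTER_CUBIC))
E
```

```text
0.076 [-0.3  0.1 -0.1] [-0.2 -0.2 -0.1] 11.8
0.07 [0.  0.2 0.5] [-0.2 -0.2  0. ] 11.3
0.066 [0.1 0.4 0.7] [-0.1 -0.2  0.1] 11.5
0.062 [-0.6  0.3 -0.3] [-0.1 -0.1  0.1] 11.7
0.058 [0.7 0.7 0.7] [-0.2 -0.1  0.1] 11.6
0.055 [0.3 2.2 0.3] [-0.1 -0.2  0.1] 11.5
0.0522 [-0.4  0.5 -0.7] [-0.1 -0.2  0.1] 11.5
24.8417
```

View pics/s5.png

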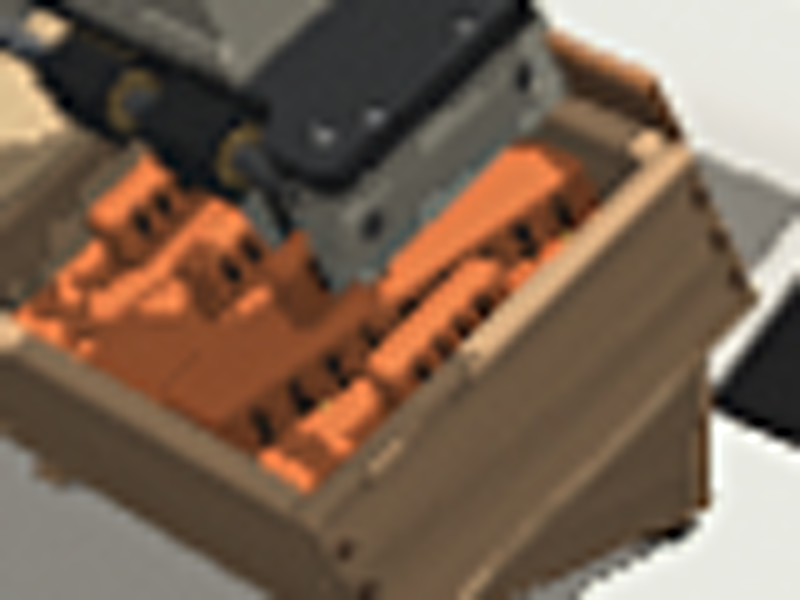

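The wedge has entered the gap freely, seen between the kept wedges at about (450,290) in the crop. The opened fingers must clear the right wall's rim and the neighbours' tabs, so I'll raise 3.5 mm before releasing.

```bash
python3 - <<'E'
from h import *
manip.servo_line(place(.0557,(0,-.0002,0)),vel=.05)
effector.open_jaws(); manip.sleep(.3); print(manip.current_force().round(1),manip.current_finger_gap())
manip.servo_line(place(.13),vel=.15); effector.close(20)
manip.move_pose([.45,-.3,.28],QD); print(manip.current_clock())
t=viewer.get_image("top")[:,:,::-1]; s=viewer.get_image("scene")[:,:,::-1]
cv2.imwrite("pics/t6.png",t);cv2.imwrite("pics/s6f.png",s)
c=lambda im,x,y,w,h:cv2.resize(np.ascontiguousarray(im[y:y+h,x:x+w]),(400,600),interpolation=cv2.INTER_CUBIC)
cv2.imwrite("pics/crop6.png",np.hstack([c(t,165,155,80,120),c(s,205,130,80,120)]))
E
```

```text
[-0.6  0.8  0.7] 0.0921423969544843
30.0917
```

View pics/crop6.png

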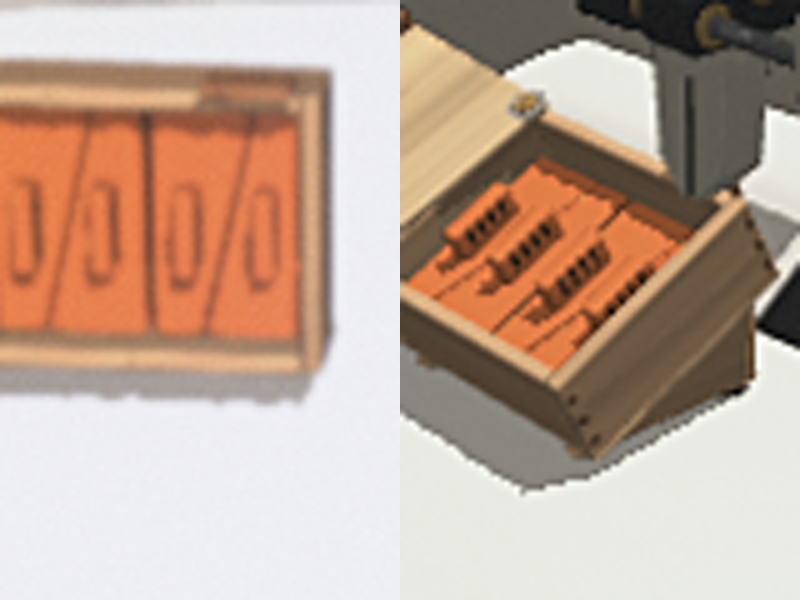

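The wedge lies flat and level with its neighbours, with its tab at crop (183,240) in line with theirs. Next I'll close the cover.

```bash
python3 - <<'E'
from h import *
p=push_pt(1.65,*SHUT,clear=.025)
print(p)
manip.move_pose(p+[0,0,.16],QD); manip.servo_line(p,vel=.2); print(manip.current_clock())
done=False
for th in list(np.arange(1.5,.1,-.2))+[.1,.05,.02,0,-.01,-.02,-.03]:
    manip.servo_line(push_pt(th,*SHUT),vel=.08); f=np.linalg.norm(manip.current_force()); print(round(th,2),round(f,1))
    if f>14: break
print(manip.current_clock())
p=push_pt(th,*SHUT,clear=.03); manip.servo_line(p,vel=.1); manip.servo_line(p+[0,0,.12],vel=.25)
manip.move_pose([.45,-.35,.25],QD); print(manip.current_clock())
t=viewer.get_image("top")[:,:,::-1]; s=viewer.get_image("scene")[:,:,::-1]
c=lambda im,x,y,w,h:cv2.resize(np.ascontiguousarray(im[y:y+h,x:x+w]),(400,600),interpolation=cv2.INTER_CUBIC)
cv2.imwrite("pics/crop7.png",np.hstack([c(t,150,145,90,135),c(s,205,130,80,120)]))
E
```

```text
[0.57232439 0.27173475 0.075606  ]
33.25
1.5 1.7
1.3 1.0
1.1 0.9
0.9 0.8
0.7 0.3
0.5 0.4
0.3 0.8
0.1 1.4
0.05 0.6
0.02 6.8
0 12.8
-0.01 15.5
39.9167
42.1417
```

View pics/crop7.png

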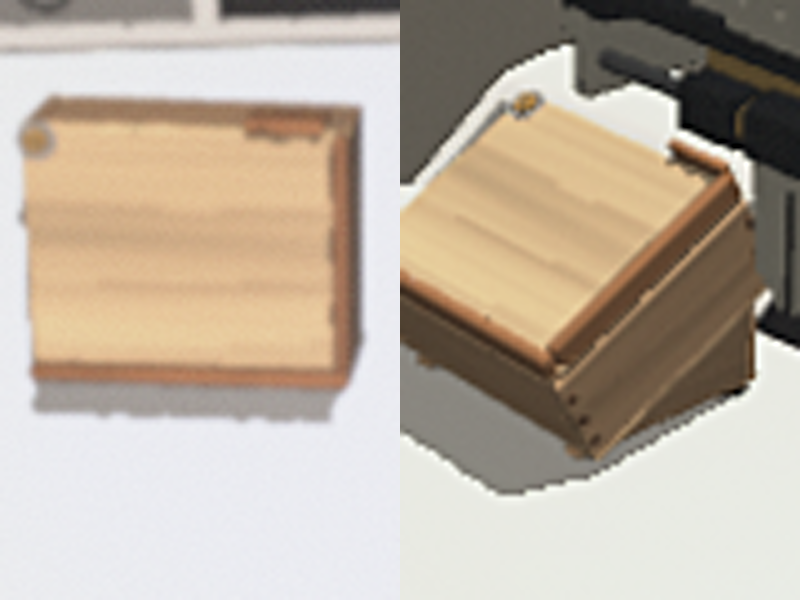

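The cover is flush on the box against the stop block at crop (285,125), and the push force rose steadily to 15.5 N, so it was bearing on the stop. The arm is clear.

```bash
python3 -c "
from bench import manip
print(manip.hand_in())"
```

```text
the job is handed in; nothing more can be done
None
```

The job is handed in: the loose wedge lies flat in the gap with its thick end uphill, and the cover is shut against its stop; the last clock reading before hand-in was 42 s of the 67 s allowed, and no verdict came back.

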